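# Find the concealed catch of the key locker

### The job

One of the five grey plugs set flush in the white strip of the key locker is its concealed catch; the other four are dummies that do not give. Feel along the strip with your fingertips until you find the plug that gives, and press it fully home so that the green hatch springs ajar, then take your hand away, clear of everything. Let the catch open the hatch: keep off the hatch itself, pick nothing up, and leave the two bottles and the red carton standing where they are.

Things in the scene. Friction and masses are not known exactly. Their poses are not given: they have to be found in the camera images.
- locker: low grey steel key locker fixed to the worktop, 190 mm (its x) by 310 mm (its y) by 70 mm high, top level. Origin: centre of its underside, on the worktop; z up. Its top: a white strip (x from -95 to -22 mm, full length in y) with five identical round grey plugs at x = -60 mm, y = -110, -55, 0, 55 and 110 mm, and beyond it the green hatch, flush with the strip
- plug1 (a point): centre of the face of plug 1 of 5 (numbered from the locker's -y end to its +y end): a round mid-grey plug, 46 mm across, in a 48 mm hole of the white strip, its face 2 mm below the strip's face and 68 mm above the worktop. It marks a place on the locker and does not move when the plug is pressed. z points up
- plug2 (a point): centre of the face of plug 2 of 5 (numbered from the locker's -y end to its +y end): a round mid-grey plug, 46 mm across, in a 48 mm hole of the white strip, its face 2 mm below the strip's face and 68 mm above the worktop. It marks a place on the locker and does not move when the plug is pressed. z points up
- plug3 (a point): centre of the face of plug 3 of 5 (numbered from the locker's -y end to its +y end): a round mid-grey plug, 46 mm across, in a 48 mm hole of the white strip, its face 2 mm below the strip's face and 68 mm above the worktop. It marks a place on the locker and does not move when the plug is pressed. z points up
- plug4 (a point): centre of the face of plug 4 of 5 (numbered from the locker's -y end to its +y end): a round mid-grey plug, 46 mm across, in a 48 mm hole of the white strip, its face 2 mm below the strip's face and 68 mm above the worktop. It marks a place on the locker and does not move when the plug is pressed. z points up
- plug5 (a point): centre of the face of plug 5 of 5 (numbered from the locker's -y end to its +y end): a round mid-grey plug, 46 mm across, in a 48 mm hole of the white strip, its face 2 mm below the strip's face and 68 mm above the worktop. It marks a place on the locker and does not move when the plug is pressed. z points up
- hatch: green sheet lid of the locker, 111 by 308 by 4 mm, 40 g. Origin: middle of its hinge line, along the locker's y, 40 mm beyond the row of plugs, 68 mm above the worktop; its x points from the hinge to its free edge 113 mm away. A cam lifts it as the catch sinks, its free edge swinging up and away from the plugs; a stiff hinge keeps it where it was lifted to
- hatch_angle (a joint): opening angle of the hatch in rad: 0 shut; about 0.37 once the catch has been pressed fully home
- catch_press (a joint): how far the catch plug is pressed in, in m: 0 released, 0.008 fully home. Which plug it is changes from start to start and only touch tells: the four dummies are rigid, the catch sinks up to 8 mm straight down against a spring (some 2 N to start it, some 4 N to hold it fully down) and springs back when let go
- white_bottle: white plastic bottle with a white cap and a green label, 60 mm across, 150 mm high, standing on the worktop at one end of the locker. Origin: centre of its underside
- yellow_bottle: yellow plastic bottle with a yellow cap and a paper label, 64 mm across, 120 mm high, standing on the worktop at one end of the locker. Origin: centre of its underside
- carton: red carton with a paper label, 60 by 100 by 45 mm high, standing on the worktop beyond the locker's hatch side. Origin: centre of its underside
Not all that is in view belongs to the job. Of the things like the yellow_bottle, leave any that is blue; of the rest the smaller one is meant.

How it is judged:
By the outcome, as a careful person would: the job done as asked, in the order asked, and still so for the second after the job is handed in, with the robot touching nothing.
It also fails if it takes over 58 s, if anything falls off the work surface, if the arm or the gripper's body presses on something with over 40 N, if the wrist force passes 120 N, or if a joint passes its speed limit or range.

### The arm

A 6-joint arm with a two-finger parallel gripper is mounted at the origin on the work surface. World frame = base frame: x ahead of the robot, y to its left, z up, the work surface at z = 0. Lengths are in m, angles in rad, forces in N, time in s.
With the tool pointing down it reaches from about 0.275 to 0.825 m from the base axis. Payload 5.2 kg.
Tool frame: the origin (TCP) lies at the very end of the fingers, on their centre line; the grasp point (between the pads) lies 19 mm behind it; z points along the fingers, y is the line along which they close (so a half turn about z gives the same grasp; the last joint's range is limited). The gripper opens to 93 mm and grips with 3 to 60 N. Pads are 15 mm wide; open, the fingers measure 128 mm over their backs; the gripper's body (75 mm by 188 mm) begins 65 mm behind the grasp point.
Start: joints at [-1.481, 0.259, 1.535, -0, 1.348, -0.203], TCP at [0.159, -0.527, 0.219] pointing down, gripper open.
Joint ranges: [-3.14, 3.14], [-0.91, 2.08], [0.19, 2.58], [-1.22, 4.36], [0.22, 2.71], [-3.12, 3.12]. Speed limits (rad/s): [2.57, 2.57, 3.14, 3.14, 3.14, 3.14].

### API

Orientations are given as a unit quaternion [x, y, z, w].
In Python, from station import r, imaging gives the robot as it stands.
- The arm moves only by the tool apply_moves, never from a script. Its argument "rows" is a list that holds one entry, the list of rows, each a list of 7 numbers: the closure, from 0 (fully open) to 1 (shut), then the shift along the tool's x, y, z in units of 25 mm (1.0 is 25 mm), then the turn, a rotation vector about the tool's x, y, z in units of 5 degrees (1.0 is 5 degrees). A call has 1 to 8 rows; each row is the pose to reach, as a shift and turn from the pose commanded when the call began, along the tool's axes at that moment; what a row does not reach only later rows make up. A row lasts 1/12 s, in which the tool goes at most 41.7 mm and 7.16 degrees, less where a joint would pass 70% of its speed; a pose out of reach is approached as far as the arm can. A call with a gripper value outside its range is refused whole. The fingers move at their own pace and stop on an object; "squeeze" is the grip in N (left out, the last holds). Time passes only in rows, so rows that repeat a pose let the fingers close. It gives the time, the measured TCP pose, the force, the opening and the grip force at its end, in the units of the state.
- r.observe(): the state, without advancing time (a new reading comes with each control period).
- imaging.camera(name): name is "side" or "top" or "wrist"; returns the picture (400x640x3 uint8, red, green, blue); there is no depth.
- imaging.camera_model(name): a dict with "fov_y" (degrees; the focal length in pixels is half the picture's height over the tangent of half this angle, whatever the lens; pixels are square), "cx", "cy" (the principal point, pixels), "extrinsics" (4x4, takes a point from camera to world coordinates); the wrist camera has in their place "T_tool_cam" (4x4, takes a point from camera to tool coordinates, whose origin is the TCP and whose axes are the flange's). Camera axes: x right, y down, z forward; pixel columns grow to the right and rows downward; lengths in m; the calibration is good to about 2 mm. The wrist camera is an equidistant fisheye: a pixel r from the principal point sees the ray r / f radians off the axis. A picture is of the moment at which its call begins: read the wrist's pose just before it. camera_model takes no time and is no camera call.
- r.hand_in(): hands the job in; it is judged then, once.
The state is a dict: "t": time; "qpos": joint angles; "dq": joint speeds; "tau": joint torques, N m; "ee_pos": TCP position; "tcp_rot": TCP orientation; "force": force on the tool from outside, world axes, zero at the start; "ft_torque": the same for the moment, N m; "width": opening from 0.0 (shut) to 1.0 (fully open); "gripper_force": force on a finger pad.
Only numpy, scipy, OpenCV 4.12 (cv2) and the standard library are available. Lean on these libraries where they do the work, as an engineer would, in place of code of your own. Each camera call takes 0.05 s, during which the arm holds its last target. There are 200 camera calls.

## Working session

There is one attempt and no reset: what is moved stays moved. The work goes in short steps, Python scripts to look and compute and a tool call to move; the robot and the scene stay as the last step left them, time stands still between calls to the robot, and variables do not carry over. Pictures are saved under pics/ and viewed, at most 10 in all, crops included, and the job is handed in when it is done.

Besides the shell and the picture viewer there is one more tool, called after "Request:" as a command line: name --argument value ..., lists and objects as JSON in quotes. apply_moves: Moves the arm, as the interface text tells. Its arguments: {"type":"object","properties":{"rows":{"type":"array","items":{"type":"array","items":{"type":"array","items":{"type":"number"}}}},"squeeze":{"type":"number"}},"required":["rows"]}

```bash
ls; mkdir -p pics; python3 - <<'E'
from station import r, imaging
import cv2
for n in ("top","side"):
    cv2.imwrite(f"pics/{n}0.png",imaging.camera(n)[:,:,::-1]); print(n,imaging.camera_model(n))
print(imaging.camera_model("wrist")); print(r.observe())
E
```

```text
pics
top {'fov_y': 45.2731009762606, 'cx': 326.5488373785289, 'cy': 200.60315267480794, 'extrinsics': array([[ 0.01503125, -0.99847982,  0.05302928,  0.52407552],
       [-0.99984759, -0.01548055, -0.00807206,  0.02554268],
       [ 0.00888071, -0.05289987, -0.99856033,  1.18394529],
       [ 0.        ,  0.        ,  0.        ,  1.        ]])}
side {'fov_y': 48.97756904378577, 'cx': 325.08982105129627, 'cy': 200.61899502092714, 'extrinsics': array([[-0.66843718, -0.57166455,  0.47580603,  0.1237895 ],
       [-0.74369822,  0.52251638, -0.4170007 ,  0.47890712],
       [-0.01023192, -0.63259487, -0.77441529,  0.8900822 ],
       [ 0.        ,  0.        ,  0.        ,  1.        ]])}
{'fov_y': 65.70646984690485, 'cx': 326.3576085506901, 'cy': 195.76082468827587, 'T_tool_cam': array([[ 3.86967682e-04, -9.67125168e-01, -2.54300530e-01,
         7.07118004e-02],
       [ 9.99999782e-01,  5.10207239e-04, -4.18664737e-04,
        -8.41102422e-05],
       [ 5.34647176e-04, -2.54300313e-01,  9.67125155e-01,
        -1.65692614e-01],
       [ 0.00000000e+00,  0.00000000e+00,  0.00000000e+00,
         1.00000000e+00]])}
{'t': 0.1, 'qpos': array([-1.48079831e+00,  2.59314708e-01,  1.53597181e+00,  1.83077920e-05,
        1.34798237e+00, -2.02810788e-01]), 'dq': array([-0.00031317, -0.00116729, -0.00279996, -0.00044651,  0.00085041,
       -0.00243957]), 'tau': array([ 2.90013479e-03, -4.38206720e+01, -2.84643370e+01,  7.22267339e-02,
        3.61327711e-02, -5.27130680e-05]), 'ee_pos': array([ 0.15873211, -0.52608992,  0.21787757]), 'tcp_rot': array([ 9.89301953e-01,  1.45879891e-01,  5.61616010e-05, -8.36277336e-04]), 'force': array([-0.66875802,  0.2566375 ,  1.09809854]), 'ft_torque': array([-0.03187317,  0.01548126,  0.01713094]), 'gripper_force': 0.0, 'width': 0.99644385817377}
```

View pics/top0.png

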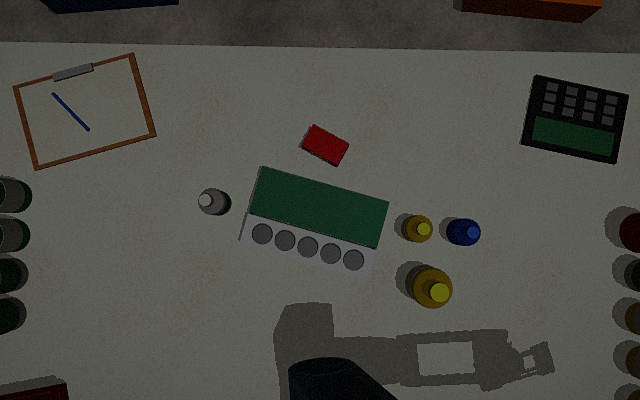

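View pics/side0.png

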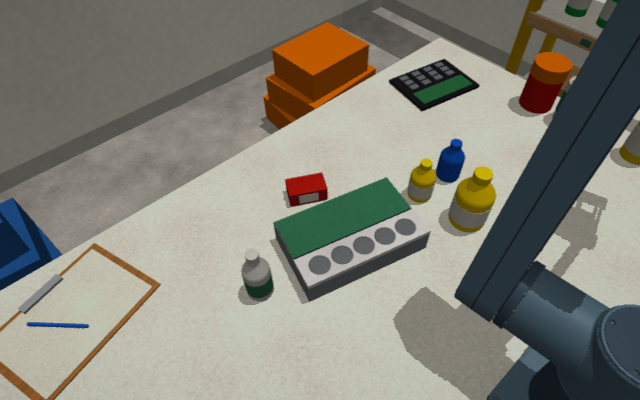

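The top view shows the five plugs at about (262,233), (285,240), (308,247), (331,253) and (354,260). The hatch is above them at (318,207) and the carton at (325,145). The white bottle is at (213,201). There are two yellow bottles, a small one at (418,229), which is the one meant, and a large one at (432,288), plus a blue one at (463,232). The locker's x runs up the picture, so plug 1 is the rightmost and plug 5 the leftmost.

```bash
cat > h.py <<'E'
import numpy as np, cv2
from station import r, imaging
from scipy.spatial.transform import Rotation as R
def ray(name,px):
    m=imaging.camera_model(name); f=200/np.tan(np.radians(m["fov_y"]/2))
    d=np.array([(px[0]-m["cx"])/f,(px[1]-m["cy"])/f,1.])
    if name=="wrist":
        a=np.hypot(d[0],d[1]); s=np.sin(a)/a if a>1e-9 else 1
        d=np.array([d[0]*s,d[1]*s,np.cos(a)])
        o=r.observe(); T=np.eye(4); T[:3,:3]=R.from_quat(o["tcp_rot"]).as_matrix(); T[:3,3]=o["ee_pos"]
        E=T@m["T_tool_cam"]
    else: E=m["extrinsics"]
    return E[:3,3],E[:3,:3]@d
def onplane(name,px,z):
    o,d=ray(name,px); return o+d*(z-o[2])/d[2]
def fit(P):  # P: plugs 1..5 -> centre, locker y direction
    k=np.arange(-2,3); c=P.mean(0); s=(k[:,None]*(P-c)).sum(0)/10; return c,s
def goto(p,yaw):  # shift/turn in move units; yaw = wanted world angle of tool y
    o=r.observe(); M=R.from_quat(o["tcp_rot"]).as_matrix()
    sh=M.T@(np.array(p)-o["ee_pos"])/.025
    y=[np.cos(yaw),np.sin(yaw),0]; z=[0,0,-1]; W=np.c_[np.cross(y,z),y,z]
    return sh.round(2),(np.degrees(R.from_matrix(M.T@W).as_rotvec())/5).round(2)
E
python3 - <<'E'
from h import *
im=cv2.imread("pics/top0.png"); g=cv2.cvtColor(im,cv2.COLOR_BGR2GRAY)
out=[]
for n,pts in (("top",[(354,260),(331,253),(308,247),(285,240),(262,233)]),("side",[(405,227),(385,236),(364,244),(342,254),(319,264)])):
    im=cv2.imread(f"pics/{n}0.png"); g=cv2.cvtColor(im,cv2.COLOR_BGR2GRAY).astype(int)
    P=[]
    for (u,v) in pts:
        ref=np.median(g[v-3:v+4,u-3:u+4]); m=(abs(g-ref)<18).astype(np.uint8)
        w=np.zeros_like(m); cv2.circle(w,(u,v),13,1,-1); m&=w
        m=cv2.morphologyEx(m,cv2.MORPH_OPEN,np.ones((5,5),np.uint8))
        _,l,st,ce=cv2.connectedComponentsWithStats(m); i=l[v,u]; P.append(onplane(n,ce[i],.068)); print(n,ce[i].round(1),st[i,4],P[-1].round(4))
    c,s=fit(np.array(P)); print(c.round(4),s.round(4),np.linalg.norm(s),np.degrees(np.arctan2(s[1],s[0])))
for nm,px,z in (("white cap",(205,200),.15),("yellow small",(424,229),.12),("yellow big",(440,293),.18),("carton",(325,140),.045)): print(nm,onplane("top",px,z).round(3))
yaw=np.arctan2(s[1],s[0])-np.pi/2; print(goto(c+[0,0,.14],yaw))
big=cv2.resize(im[170:310,230:500],None,fx=2.8,fy=2.8); cv2.imwrite("pics/crop.png",big)
E
```

```text
top [352.8 260.1] 294 [ 0.4463 -0.0464  0.068 ]
top [329.9 253.8] 296 [0.46  0.007 0.068]
top [307.3 247.2] 288 [0.4746 0.0596 0.068 ]
top [284.4 240.4] 289 [0.4895 0.1128 0.068 ]
top [261.6 234.1] 291 [0.5032 0.166  0.068 ]
[0.4747 0.0598 0.068 ] [0.0143 0.0531 0.    ] 0.05495756054909977 74.89115230540834
side [405.  226.5] 252 [ 0.4476 -0.0479  0.068 ]
side [384.4 235.5] 266 [0.4622 0.0051 0.068 ]
side [363.4 245. ] 284 [0.4762 0.0585 0.068 ]
side [341.7 254.5] 302 [0.4905 0.1115 0.068 ]
side [319.2 264.5] 310 [0.5048 0.1648 0.068 ]
[0.4763 0.0584 0.068 ] [ 0.0143  0.0532 -0.    ] 0.05506348494936243 74.97384015951395
white cap [0.576 0.279 0.15 ]
yellow small [ 0.521 -0.2    0.12 ]
yellow big [ 0.389 -0.221  0.18 ]
carton [0.73  0.022 0.045]
(array([ 18.91, -18.72,   0.43]), array([-2.000e-02, -1.000e-02, -1.164e+01]))
```

View pics/crop.png

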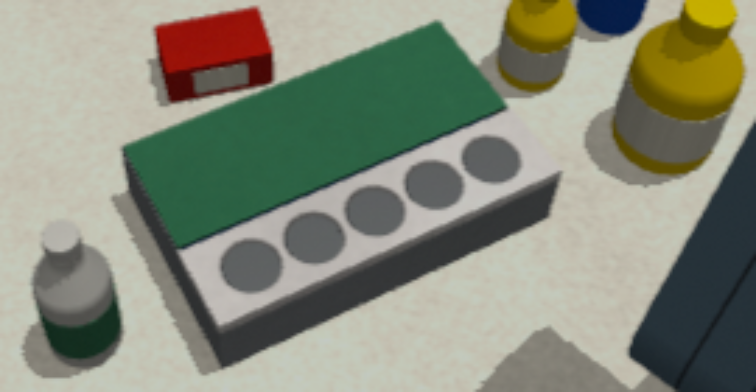

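The crop confirms the plain row of five grey plugs on the white strip, with the hatch beyond it. The two views agree to about 2 mm. I'll move above plug 3 with the fingers shut and tool y across the row.

Request:
apply_moves --rows '[[[1,1.2,-1.2,-1,0,0,-1.4],[1,2.4,-2.4,-1,0,0,-2.8],[1,3.6,-3.6,-1,0,0,-4.2],[1,4.8,-4.8,-1,0,0,-5.6],[1,6,-6,-1,0,0,-7],[1,7.2,-7.2,-1,0,0,-8.4],[1,8.4,-8.4,-1,0,0,-9.8],[1,9.5,-9.4,-1,0,0,-11.2]]]' --squeeze 20

```text
t: 0.77
ee_pos: [0.315, -0.2367, 0.2435]
tcp_rot: [0.803, 0.595, 0.0, -0.0]
force: [1.0, -0.9, 0.9]
width: 0.478
gripper_force: 0.0
```

```bash
cat >> h.py <<'E'
C=np.array([.4755,.059,0]); S=np.array([.0143,.0531,0]); YAW=np.arctan2(S[1],S[0])-np.pi/2
def plug(n,z): return C+(n-3)*S+[0,0,z]
E
python3 -c "
from h import *
print(r.observe()['ee_pos'],goto(plug(3,.13),YAW),goto(plug(1,.13),YAW))"
```

```text
[ 0.31504671 -0.2366839   0.2434729 ] (array([13.18,  2.7 ,  4.54]), array([-0.  , -0.  , -0.37])) (array([8.79, 2.84, 4.54]), array([-0.  , -0.  , -0.37]))
```

Request:
apply_moves --rows '[[[1,1.5,0.5,0,0,0,-0.37],[1,3,1,0,0,0,-0.37],[1,4.5,1.5,0,0,0,-0.37],[1,6,2,0.5,0,0,-0.37],[1,7.4,2.5,1.5,0,0,-0.37],[1,8.8,2.84,2.7,0,0,-0.37],[1,8.8,2.84,3.7,0,0,-0.37],[1,8.8,2.84,3.7,0,0,-0.37]]]'

```text
t: 1.43
ee_pos: [0.4448, -0.0463, 0.1461]
tcp_rot: [0.794, 0.608, -0.003, -0.004]
force: [-1.6, -0.2, -0.9]
width: 0.001
gripper_force: 0.0
```

```bash
python3 -c "
from h import *
print(r.observe()['ee_pos'],r.observe()['force'],r.observe()['width'],goto(plug(1,.073),YAW))
cv2.imwrite('pics/w1.png',imaging.camera('wrist')[:,:,::-1])
m=imaging.camera_model('wrist');o=r.observe();f=200/np.tan(np.radians(m['fov_y']/2))
T=np.eye(4);T[:3,:3]=R.from_quat(o['tcp_rot']).as_matrix();T[:3,3]=o['ee_pos'];I=np.linalg.inv(T@m['T_tool_cam'])
for n in range(1,6):
  c=I[:3,:3]@plug(n,.068)+I[:3,3];a=np.arctan2(np.hypot(*c[:2]),c[2]);print(n,(c[:2]/np.hypot(*c[:2])*a*f+[m['cx'],m['cy']]).round(1))
"
```

```text
[ 0.44476362 -0.04632774  0.14612376] [-1.58052033 -0.16039552 -0.93703316] 0.0006358836649891205 (array([-0.01,  0.12,  2.92]), array([-0.12, -0.01, -0.02]))
1 [328.1 201.5]
2 [328.  134.5]
3 [327.9  65.9]
4 [327.7   1.8]
5 [327.5 -53.5]
```

View pics/w1.png

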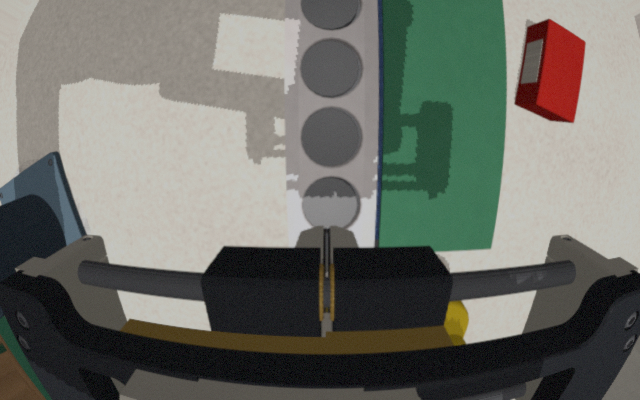

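The wrist view shows plug 1 at (331,203), plug 2 at (331,136) and plug 3 at (331,68). I predicted u = 328, so they lie about 2 mm further along locker x. I'll correct for most of that and come down on plug 1.

Request:
apply_moves --rows '[[[1,0,0.1,1,0,0,0],[1,0,0.1,2,0,0,0],[1,0,0.1,2.6,0,0,0],[1,0,0.1,2.8,0,0,0],[1,0,0.1,2.8,0,0,0],[1,0,0.1,2.8,0,0,0]]]'

```text
t: 1.98
ee_pos: [0.4511, -0.0515, 0.0826]
tcp_rot: [0.796, 0.606, 0.0, 0.001]
force: [-0.2, -0.2, 0.3]
width: 0.006
gripper_force: 0.0
```

```bash
sed -i 's/C=np.array(.*\]); S=/C=np.array([.477,.0586,0]); S=/' h.py; python3 -c "
from h import *
o=r.observe();print(o['ee_pos'],o['force'],goto(plug(1,.068),YAW),goto(plug(2,.080),YAW))"
```

```text
[ 0.45112624 -0.05152711  0.08263873] [-0.20215568 -0.21574754  0.29952583] (array([ 0.12, -0.15,  0.59]), array([ 0.02,  0.  , -0.07])) (array([ 2.32, -0.16,  0.1 ]), array([ 0.02,  0.  , -0.07]))
```

Request:
apply_moves --rows '[[[1,0.12,-0.15,0.2,0,0,0],[1,0.12,-0.15,0.4,0,0,0],[1,0.12,-0.15,0.55,0,0,0],[1,0.12,-0.15,0.62,0,0,0],[1,0.12,-0.15,0.68,0,0,0],[1,0.12,-0.15,0.72,0,0,0],[1,0.12,-0.15,0.72,0,0,0]]]'

```text
t: 2.57
ee_pos: [0.4477, -0.0465, 0.0634]
tcp_rot: [0.795, 0.606, 0.0, 0.0]
force: [-1.2, 0.9, 2.9]
width: 0.003
gripper_force: 1.4
```

```bash
python3 -c "
from h import *
o=r.observe();print(o['ee_pos'],o['force'],goto(plug(1,.068),YAW),goto(plug(2,.080),YAW))"
```

```text
[ 0.44765849 -0.04648592  0.06337765] [-1.16900576  0.87363361  2.86877617] (array([-0.04,  0.04, -0.18]), array([ 0.  ,  0.  , -0.06])) (array([ 2.16,  0.03, -0.67]), array([ 0.  ,  0.  , -0.06]))
```

Plug 1 gives: z is 63.4 mm at about 3 N. I'll press it home.

Request:
apply_moves --rows '[[[1,0,0,0.05,0,0,0],[1,0,0,0.1,0,0,0],[1,0,0,0.15,0,0,0],[1,0,0,0.2,0,0,0],[1,0,0,0.24,0,0,0],[1,0,0,0.24,0,0,0]]]'

```text
t: 3.07
ee_pos: [0.4477, -0.0465, 0.0598]
tcp_rot: [0.795, 0.606, 0.0, 0.001]
force: [-9.5, 2.1, 31.7]
width: 0.007
gripper_force: 15.8
```

```bash
python3 -c "
from h import *
o=r.observe();print(o['ee_pos'],o['force'])
cv2.imwrite('pics/s2.png',imaging.camera('side')[120:320,200:520,::-1].repeat(2,0).repeat(2,1))"
```

```text
[ 0.44773957 -0.0465091   0.05976339] [-9.46706427  2.13839356 31.70383301]
```

View pics/s2.png

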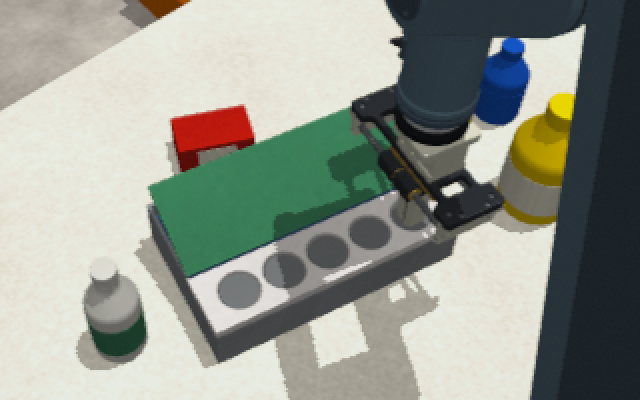

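The plug has bottomed at 59.8 mm with 32 N, and the hatch's far edge has lifted at (155,190). I'll pull straight up, then away from the locker.

Request:
apply_moves --rows '[[[1,0,0,-0.3,0,0,0],[1,0,0,-0.9,0,0,0],[1,0,0,-2,0,0,0],[1,0,0,-3.5,0,0,0],[1,0,0,-5,0,0,0],[1,0,0,-6.5,0,0,0],[1,0,0,-7.5,0,0,0],[1,0,0,-7.5,0,0,0]]]'

```text
t: 3.78
ee_pos: [0.4505, -0.0475, 0.2502]
tcp_rot: [0.795, 0.606, 0.003, 0.004]
force: [0.5, -0.6, 0.8]
width: 0.006
gripper_force: 0.0
```

Request:
apply_moves --rows '[[[1,-1,-0.5,0,0,0,0],[1,-2.2,-1,0,0,0,0],[1,-3.6,-1.5,0,0,0,0],[1,-5,-2,0,0,0,0],[1,-6.4,-2.4,0,0,0,0],[1,-7.6,-2.7,0,0,0,0],[1,-8,-2.8,0,0,0,0],[1,-8,-2.8,0,0,0,0]]]'

```text
t: 4.45
ee_pos: [0.3256, -0.2225, 0.2436]
tcp_rot: [0.797, 0.605, -0.0, -0.001]
force: [-0.2, 0.4, -0.5]
width: 0.005
gripper_force: 0.0
```

```bash
python3 -c "
from h import *
o=r.observe();print(o['ee_pos'],o['force'],abs(o['dq']).max())
a=imaging.camera('side');b=imaging.camera('top')
cv2.imwrite('pics/s3.png',np.vstack([a[130:320,200:520],b[110:300,180:500]])[:,:,::-1].repeat(1,0))"
```

```text
[ 0.32558779 -0.22254809  0.24358326] [-0.17917373  0.40290661 -0.46722577] 0.05951611985709871
```

View pics/s3.png

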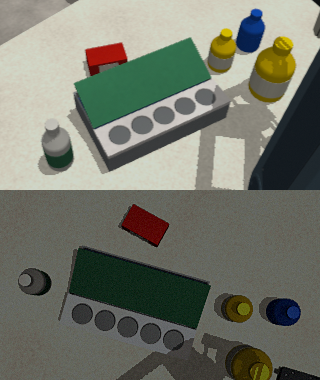

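The hatch stands ajar and the bottles and carton haven't moved. I'll back off further and check the hatch angle by triangulating its free corner.

Request:
apply_moves --rows '[[[1,-1,-0.5,0,0,0,0],[1,-2.2,-1,0,0,0,0],[1,-3.6,-1.3,0,0,0,0],[1,-5,-1.6,0,0,0,0],[1,-6,-1.9,0,0,0,0],[1,-6.5,-2,0,0,0,0],[1,-6.5,-2,0,0,0,0],[1,-6.5,-2,0,0,0,0]]]'

```text
t: 5.22
ee_pos: [0.2365, -0.3631, 0.2441]
tcp_rot: [0.795, 0.606, 0.001, -0.001]
force: [-0.5, 1.1, 0.0]
width: 0.005
gripper_force: 0.0
```

```bash
python3 -c "
from h import *
o=r.observe();print(o['ee_pos'],o['force'])
K={}
for n in ('side','top'):
  im=imaging.camera(n);h=cv2.cvtColor(im,cv2.COLOR_RGB2HSV);m=cv2.inRange(h,(60,80,20),(90,255,255))
  c=max([c for c in cv2.findContours(m,0,2)[0] if 150<c[:,0,0].mean()<450],key=cv2.contourArea)
  K[n]=cv2.approxPolyDP(c,6,True)[:,0];print(n,K[n].tolist())
s=K['side'][K['side'][:,1].argmin()];tp=K['top'];t=tp[(tp[:,0]-tp[:,1]).argmax()]  
up=sorted(tp.tolist(),key=lambda p:-p[0])[:2];t=min(up,key=lambda p:p[1])
o1,d1=ray('side',s);o2,d2=ray('top',t);k=np.linalg.lstsq(np.c_[d1,-d2],o2-o1,rcond=None)[0]
a,b=o1+k[0]*d1,o2+k[1]*d2;print(s,t,a.round(3),b.round(3),'angle',np.arcsin(((a+b)[2]/2-.07)/.113))
"
```

```text
[ 0.23646242 -0.36313005  0.24411808] [-0.52305991  1.05094276  0.0191903 ]
side [[390, 168], [274, 213], [293, 257], [409, 208]]
top [[258, 168], [249, 211], [376, 247], [389, 205]]
[390 168] [389, 205] [ 0.571 -0.125  0.112] [ 0.573 -0.123  0.112] angle 0.38335097666733314
```

The hatch angle comes out at about 0.38 rad, which is fully ajar, and the arm is clear of everything. Handing in.

```bash
python3 -c "
from station import r
print(r.hand_in())"
```

```text
the job is handed in; nothing more can be done
None
```

Plug 1 was the catch: I pressed it fully home, the green hatch sprang ajar to about 0.38 rad, the arm was withdrawn clear with the bottles and carton left standing, and the job was handed in at about 5 s on the robot's clock.

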